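# Pack two samples from the tube mixer and seal the transport box

### The arm

A 6-joint arm with a two-finger parallel gripper is mounted at the origin on the work surface. World frame = base frame: x ahead of the robot, y to its left, z up, the work surface at z = 0. Lengths are in m, angles in rad, forces in N, time in s.
With the tool pointing down it reaches from about 0.375 to 0.9 m from the base axis. Payload 3.1 kg.
Tool frame: the origin (TCP) lies between the finger pads; the fingertips stand 22 mm ahead of it and the grasp point (between the pads) lies 3 mm ahead of it; z points along the fingers, y is the line along which they close (so a half turn about z gives the same grasp; the last joint's range is limited). The gripper opens to 87 mm and grips with 3 to 60 N. Pads are 19 mm wide; open, the fingers measure 117 mm over their backs; the gripper's body (75 mm by 190 mm) begins 51 mm behind the grasp point.
Start: joints at [0.924, 0.527, 1.433, -0, 1.181, -0.178], TCP at [0.282, 0.558, 0.245] pointing down, gripper open.
Joint ranges: [-3.08, 3.08], [-0.75, 2.2], [0.22, 2.44], [-1.43, 4.57], [0, 2.65], [-2.85, 2.85]. Speed limits (rad/s): [2.79, 2.79, 3.14, 3.14, 3.14, 3.14].

### API

Orientations are given as a unit quaternion [x, y, z, w].
In Python, from rig import robot gives the robot as it stands.
- The arm moves only by the tool move_arm, never from a script. Its argument "series" is text: rows parted by semicolons, each of 6 numbers parted by spaces: the shift along the tool's x, y, z in mm, then the turn, a rotation vector about the tool's x, y, z in degrees. In form: dx dy dz ax ay az; .... A call has 1 to 8 rows; each row is the pose to reach, as a shift and turn from the pose commanded when the call began, along the tool's axes at that moment; what a row does not reach only later rows make up. A row lasts 1/12 s, in which the tool goes at most 41.7 mm and 7.16 degrees, less where a joint would pass 70% of its speed; a pose out of reach is approached as far as the arm can. A call with a gripper value outside its range is refused whole. "jaw" is the opening, from 0 (shut) to 1 (fully open), set as the call begins (left out, the last holds). The fingers move at their own pace and stop on an object; "newtons" is the grip in N (left out, the last holds). Time passes only in rows, so rows that repeat a pose let the fingers close. It gives the time, the measured TCP pose, the force, the opening and the grip force at its end, in the units of the state.
- robot.get_obs(): the state, without advancing time (a new reading comes with each control period).
- robot.camera(name): name is "side" or "top"; returns a dict with "img" (400x640x3 uint8, red, green, blue), "mtx" (3x3 intrinsics, pixels), "distortion" ([k1, k2, p1, p2, k3] as OpenCV has them; the pictures are not rectified), "world_to_cam" (4x4, takes a point from world to camera coordinates). Camera axes: x right, y down, z forward; pixel columns grow to the right and rows downward; lengths in m; the calibration is good to about 2 mm. A picture is of the moment at which its call begins. There is no depth.
- robot.hand_in(): hands the job in; it is judged then, once.
Trained networks look in a picture, given as the dict that the camera call returned (one of the last four; its "shot" number tells which), for a name from the list of things; names that differ only in an ending like _2 or _b are one class to them, and where a whole thing is asked for, a point or a joint stands for the part that bears it (a point fixed in the world has none). Each returns a list of dicts, best first, with "p" (0 to 1); they miss things now and then, are a little off and sometimes report something else, mostly with a low value. They report only what shows in the picture. A call takes as long as a camera call. They do not tell look-alikes from the thing itself.
- robot.search_frame(picture, thing): "xyz" ([x, y, z] in m, in world coordinates, good to about 4 mm: the middle of the surface that is visible of it).
- robot.tip_of(picture, thing): "xyz" ([x, y, z] in m, in world coordinates, good to about 4 mm: a listed point, or the origin of a listed thing).
The state is a dict: "time": time; "q": joint angles; "joint_velocities": joint speeds; "joint_torque": joint torques, N m; "position": TCP position; "tool_rot": TCP orientation; "ft_force": force on the tool from outside, world axes, zero at the start; "moment": the same for the moment, N m; "grip_width": finger opening in m; "grip_force": force on a finger pad.
Only numpy, scipy, OpenCV 4.12 (cv2) and the standard library are available. Lean on these libraries where they do the work, as an engineer would, in place of code of your own. Each camera call takes 0.05 s, during which the arm holds its last target. There are 200 camera calls.

### The job

Unclip the two lilac-capped sample tubes from the mixer one at a time, pulling each out against its sprung clips without dropping it, and lay one lengthways in each of the two cradles in the open transport box; leave the red and the blue tube in their clips. Then lay the lid on the box and press it down one corner after another until all four catches have snapped over its edge and it sits flat and sealed, and let go. Leave the other things on the bench where they are.

Things in the scene. Friction and masses are not known exactly. Their poses are not given: they have to be found in the camera images.
- tube_lilac_a: sample tube, clear, dark content, white label band, lilac cap; 108 mm long, body 16 mm in diameter, cap 19 mm in diameter and 19 mm long, about 18 g. Origin on its axis at mid-length, x along it to the cap. Starts in any of the mixer's four places; there its z axis points straight out of the clips, the way to pull. To be laid in the box
- tube_lilac_b: sample tube, clear, dark content, white label band, lilac cap; 108 mm long, body 16 mm in diameter, cap 19 mm in diameter and 19 mm long, about 18 g. Origin on its axis at mid-length, x along it to the cap. Starts in any of the mixer's four places; there its z axis points straight out of the clips, the way to pull. To be laid in the box
- tube_red: sample tube, clear, dark content, white label band, red cap; 108 mm long, body 16 mm in diameter, cap 19 mm in diameter and 19 mm long, about 18 g. Origin on its axis at mid-length, x along it to the cap. Starts in any of the mixer's four places; stays there
- tube_blue: sample tube, clear, dark content, white label band, light blue cap; 108 mm long, body 16 mm in diameter, cap 19 mm in diameter and 19 mm long, about 18 g. Origin on its axis at mid-length, x along it to the cap. Starts in any of the mixer's four places; stays there
- mixer: fixed white tube mixer, base 150 mm (x) by 354 mm (y), 21 mm high; origin on the bench below the middle of its carrier, front towards -x. The carrier spans between the drive head (inner face at y = +132 mm, 116 mm high, 110 mm deep) and the bearing post (inner face at y = -136 mm, 112 mm high)
- carrier (a point): middle of the carrier, on its shaft, 95 mm above the bench; x up the slope, z square out of it. Parked at 35 degrees, rising away from the front. Two clip strips 56 mm apart between centres, each 10 mm wide along the slope, open right through between them (46 mm). Four places at y = -72, -24, 24, 72 mm; tubes lie up the slope, caps uppermost. End plates at y = -113, 113
- clips (a point): on the shaft line 12 mm out of the carrier: a seated tube's axis crosses here, about 105 mm above the bench. On each strip a pair of sprung steel jaws closes over each tube, standing 11 mm to either side of its axis and 12 mm above it. Pulling a tube square out of the slope takes about 6 to 12 N over the first 8 mm; after 15 mm it is free
- box: fixed open transport box, white, outside 160 mm (x) by 158 mm (y), inside 140 by 132 mm, rim 52 mm above the bench, floor 4 mm; origin on the bench under its middle. Two blue cross walls, 6 mm thick, at x = -28 and +28 mm have V notches that form two cradles along x; between them (50 mm) nothing stands above the floor
- box_mouth (a point): middle of the box's rim. Raised end walls with short returns round the corners, flared at the top, 81 mm high, guide the lid (147 by 147 mm inside). On the other sides at x = -50 and +50, y = -72 and +72 mm, stand four orange sprung catches, 72 mm high, noses sloping inwards: the lid's edge pushes each outwards and it snaps over the lid. Black gasket pads there push the lid up by about 2 N a corner
- cradle_1 (a point): where the middle of a tube's axis lies when it rests in the cradle at y = -24 mm of the box, 32 mm above the bench; x along the cradle. The cap may point either way
- cradle_2 (a point): the same for the cradle at y = +24 mm of the box
- lid: lid of the box, light blue plate 144 by 144 by 4 mm with a blue grip bar on top; about 180 g. Origin at the middle of the plate's underside, z up; starts on the bench, on its lip, underside 9 mm up. Fits either way round, x along the box's x. Laid on the box it rests on the catches' noses, underside about 63 mm above the bench; sealed about 54 mm
- lid_lip (a point): middle of the foot of the lid's lip, 8.5 mm below the plate's underside. The lip is tapered and enters the box's mouth: 3 mm of play or more each side. A corner takes about 8 to 20 N to snap home; it can be pushed down until the plate's underside is 52 mm above the bench, then the catch holds it
- lid_grip (a point): top of the lid's grip bar: 60 mm long along the lid's x, 14 mm wide, 22 mm tall above the plate, in the middle of the lid
- lid_corner_1 (a point): spot on the lid's top face near its -x, -y corner, 52 mm in x and 46 mm in y from the middle, 4 mm above the plate's underside: press here
- lid_corner_2 (a point): spot on the lid's top face near its +x, -y corner, 52 mm in x and 46 mm in y from the middle, 4 mm above the plate's underside: press here
- lid_corner_3 (a point): spot on the lid's top face near its +x, +y corner, 52 mm in x and 46 mm in y from the middle, 4 mm above the plate's underside: press here
- lid_corner_4 (a point): spot on the lid's top face near its -x, +y corner, 52 mm in x and 46 mm in y from the middle, 4 mm above the plate's underside: press here
- marker: marker pen, 130 mm long, 14 mm thick, lying on the bench; leave alone
- reagent: amber bottle, 48 mm in diameter, 105 mm tall; leave alone
- cup: white specimen cup, 60 mm in diameter, 65 mm tall; leave alone
- label_roll: roll of paper labels, 68 mm in diameter, 28 mm tall, lying flat; leave alone
- jar: small white jar with a red cap, 42 mm in diameter, 45 mm tall; leave alone
There are look-alikes about, which are no part of the job. Of the things that look like the lid, take the one that is farthest to the robot's left at the start. What is shaped like the tube_lilac_a but yellow is not meant.

How it is judged:
By the outcome, as a careful person would: the job done as asked, in the order asked, and still so for the second after the job is handed in, with the robot touching nothing.
It also fails if it takes over 72 s, if anything falls off the work surface, if the arm or the gripper's body presses on something with over 40 N, if the wrist force passes 120 N, or if a joint passes its speed limit or range.

## Working session

There is one attempt and no reset: what is moved stays moved. The work goes in short steps, Python scripts to look and compute and a tool call to move; the robot and the scene stay as the last step left them, time stands still between calls to the robot, and variables do not carry over. Pictures are saved under pics/ and viewed, at most 12 in all, crops included, and the job is handed in when it is done.

Besides the shell and the picture viewer there is one more tool, called after "Emit:" as name(argument=value, ...) on one line, values as JSON. move_arm: Moves the arm, as the interface text tells. Its arguments: {"type":"object","properties":{"series":{"type":"string"},"jaw":{"type":"number"},"newtons":{"type":"number"}},"required":["series"]}

```bash
ls; mkdir -p pics; cat > h.py <<'E'
import numpy as np, cv2
from scipy.spatial.transform import Rotation as R
from rig import robot
def save(name, c, crop=None, s=1):
    im=c["img"][:,:,::-1]
    if crop: x0,y0,x1,y1=crop; im=im[y0:y1,x0:x1]
    cv2.imwrite("pics/"+name, cv2.resize(im,None,fx=s,fy=s,interpolation=cv2.INTER_CUBIC))
def ray(c,uv):
    p=cv2.undistortPoints(np.array([[uv]],float),np.array(c["mtx"]),np.array(c["distortion"]))[0,0]
    T=np.array(c["world_to_cam"]);r=T[:3,:3].T
    return -r@T[:3,3], r@np.array([p[0],p[1],1.])
def atz(c,uv,z):
    o,d=ray(c,uv); return o+d*(z-o[2])/d[2]
def tri(c1,uv1,c2,uv2):
    o1,d1=ray(c1,uv1);o2,d2=ray(c2,uv2)
    t=np.linalg.lstsq(np.c_[d1,-d2],o2-o1,rcond=None)[0]
    a,b=o1+d1*t[0],o2+d2*t[1]; return (a+b)/2,np.linalg.norm(a-b)
def proj(c,P):
    T=np.array(c["world_to_cam"]);
    return cv2.projectPoints(np.array(P,float).reshape(-1,3),cv2.Rodrigues(T[:3,:3])[0],T[:3,3],np.array(c["mtx"]),np.array(c["distortion"]))[0][:,0]
def shift(target,Rt=None):
    o=robot.get_obs(); r=R.from_quat(o["tool_rot"])
    d=r.inv().apply(np.array(target)-o["position"])*1e3
    print("shift",d.round(1), "rot", None if Rt is None else (r.inv()*Rt).as_rotvec(degrees=True).round(2))
E
python3 - <<'E'
from h import *
np.set_printoptions(precision=4,suppress=True)
o=robot.get_obs(); print(o)
A=robot.camera("side");B=robot.camera("top")
save("side0.png",A);save("top0.png",B)
for n,c in(("side",A),("top",B)):
    T=np.array(c["world_to_cam"]);print(n,-T[:3,:3].T@T[:3,3])
    for t in ["tube_lilac_a","tube_red","tube_blue","mixer","carrier","clips","box","box_mouth","cradle_1","lid","lid_grip","lid_corner_1"]:
        print(n,t,[(round(d["p"],2),np.round(d["xyz"],3).tolist()) for d in robot.tip_of(c,t)][:4])
E
```

```text
pics
{'time': 0.0, 'q': array([ 0.9245,  0.5285,  1.4339,  0.    ,  1.1814, -0.1785]), 'joint_velocities': array([ 0.0004,  0.0007, -0.0007, -0.0022,  0.0009,  0.0009]), 'joint_torque': array([ -0.0004, -44.0039, -17.6595,   0.0632,   0.058 ,  -0.0001]), 'position': array([0.2814, 0.5573, 0.2436]), 'tool_rot': array([ 0.2318,  0.9728, -0.001 , -0.0004]), 'ft_force': array([-0.0767,  0.5415,  0.0209]), 'moment': array([0.0419, 0.0258, 0.0133]), 'grip_force': 0.0, 'grip_width': 0.08711827617060262}
side [ 0.3047 -1.0588  0.827 ]
side tube_lilac_a [(0.54, [0.544, 0.226, 0.105]), (0.52, [0.535, 0.28, 0.108]), (0.49, [0.34, 0.295, 0.012]), (0.27, [0.502, -0.132, 0.032])]
side tube_red [(0.63, [0.558, 0.183, 0.106]), (0.51, [0.508, -0.398, 0.011])]
side tube_blue [(0.51, [0.529, 0.327, 0.103])]
side mixer [(0.58, [0.467, -0.338, 0.037]), (0.56, [0.552, 0.257, -0.0])]
side carrier [(0.85, [0.552, 0.257, 0.095])]
side clips [(0.92, [0.542, 0.254, 0.106])]
side box [(0.76, [0.507, -0.105, -0.002])]
side box_mouth [(0.66, [0.557, 0.184, 0.107]), (0.64, [0.506, -0.109, 0.05]), (0.59, [0.405, -0
[... 797 characters left out ...]
0.327, 0.102])]
top mixer [(0.85, [0.555, 0.255, 0.001]), (0.58, [0.507, -0.128, 0.036])]
top carrier []
top clips [(0.78, [0.545, 0.256, 0.106])]
top box [(0.68, [0.503, -0.104, -0.003])]
top box_mouth [(0.78, [0.505, -0.109, 0.052]), (0.51, [0.546, 0.231, 0.106])]
top cradle_1 [(0.81, [0.502, -0.126, 0.032]), (0.69, [0.508, -0.081, 0.036])]
top lid [(0.95, [0.463, -0.344, 0.006]), (0.95, [0.237, -0.434, 0.007]), (0.4, [0.404, -0.38, 0.011]), (0.16, [0.522, 0.325, 0.101])]
top lid_grip [(0.85, [0.466, -0.342, 0.037]), (0.71, [0.234, -0.436, 0.038])]
top lid_corner_1 [(0.97, [0.192, -0.384, 0.012]), (0.94, [0.192, -0.484, 0.014]), (0.81, [0.403, -0.38, 0.01]), (0.78, [0.283, -0.384, 0.009])]
```

View pics/side0.png

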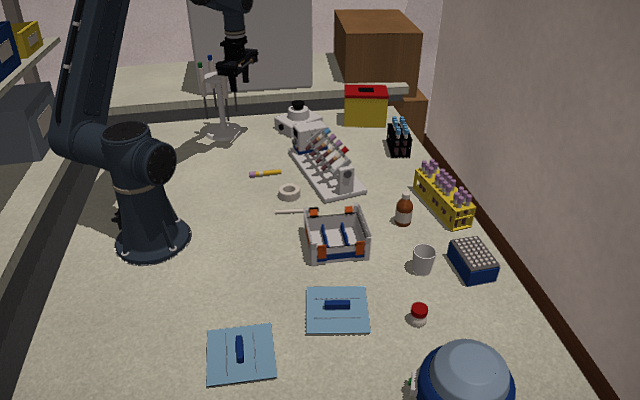

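View pics/top0.png

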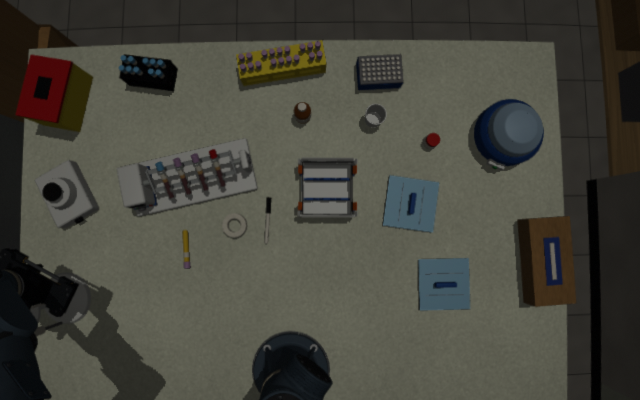

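The side view shows the mixer at about (325,165), the box at (337,235), and lids at (337,310) and (241,353). In the top view the box is at (327,187).

- **Lids:** in the top view they are at (411,204), y≈-0.343, and (444,284), y≈-0.434. The robot's left is +y, so I take (411,204).
- **Tubes:** the lilac caps are the middle two on the mixer, near (180,161) and (196,158) in the top view. The red tube (213,153), the blue tube (159,166) and the yellow tube (186,250) stay.

I'll confirm both choices in one enlarged crop and fit the poses.

```bash
cat > fit.py <<'E'
from h import *
def dets(c,t,near,tol): 
    return [np.array(d["xyz"]) for d in robot.tip_of(c,t) if np.linalg.norm(np.array(d["xyz"])-near)<tol]
def rectfit(c,mask,z):
    """min-area rectangle of the largest blob, on plane z"""
    n,l,s,_=cv2.connectedComponentsWithStats(mask.astype(np.uint8)); 
    out=[]
    for i in range(1,n):
        if s[i,4]<12: continue
        yx=np.argwhere(l==i); P=np.array([atz(c,(x,y),z)[:2] for y,x in yx])
        r=cv2.minAreaRect((P*1000).astype(np.float32)); m=P.mean(0); w,v=np.linalg.eigh(np.cov(P.T))
        out.append((s[i,4],m.round(4),np.round(r[0],1),np.round(r[1],1),round(r[2],1),round(np.degrees(np.arctan2(v[1,1],v[0,1])),1)))
    return out
E
python3 - <<'E'
from fit import *
np.set_printoptions(precision=4,suppress=True)
S={"red":("tube_red",[.556,.184,.105],.03),"lil1":("tube_lilac_a",[.546,.229,.105],.022),"lil2":("tube_lilac_a",[.537,.277,.105],.022),"blue":("tube_blue",[.527,.327,.103],.03),"clips":("clips",[.543,.255,.106],.03),"carrier":("carrier",[.552,.257,.095],.03),
"mouth":("box_mouth",[.505,-.108,.052],.03),"box":("box",[.505,-.105,0],.03),"cr1":("cradle_1",[.503,-.128,.032],.02),"cr2":("cradle_1",[.508,-.083,.034],.02),"lid":("lid",[.465,-.343,.009],.03),"grip":("lid_grip",[.465,-.343,.034],.03)}
acc={k:{"side":[],"top":[]} for k in S}
for i in range(3):
  for n in("side","top"):
    c=robot.camera(n)
    if n=="top":B=c
    else: A=c
    for k,(t,p,tol) in S.items(): acc[k][n]+=dets(c,t,np.array(p),tol)
for k in S:
    a,b=[np.array(acc[k][n]) for n in("side","top")]
    m=[x.mean(0) if len(x) else None for x in(a,b)]
    if all(x is not None for x in m):
        t,g=tri(A,proj(A,m[0])[0],B,proj(B,m[1])[0])
    else:t=g=None
    print(k,len(a),m[0],len(b),m[1],"tri",t,g)
hsv=cv2.cvtColor(B["img"],cv2.COLOR_RGB2HSV)
mask=np.zeros((400,640),bool)
def sub(x0,y0,x1,y1):
    m=np.zeros((400,640),bool);m[y0:y1,x0:x1]=1;return m
print("px lid",B["img"][190,395],B["img"][204,411],"bg",B["img"][240,400], "wall",B["img"][178:183,327])
lm=(hsv[...,0]>92)&(hsv[...,0]<125)&(hsv[...,1]>60)
print("lid",rectfit(B,lm&sub(375,165,450,245),.013))
dm=(hsv[...,0]>100)&(hsv[...,0]<130)&(hsv[...,1]>140)
print("walls",rectfit(B,dm&sub(295,155,360,220),.035)); print("gripbar",rectfit(B,dm&sub(395,185,430,220),.035))
im=np.vstack([cv2.resize(c["img"][y0:y0+70,x0:x0+145],None,fx=4,fy=4,interpolation=cv2.INTER_CUBIC) for c,x0,y0 in((B,115,135),(B,290,157))])
cv2.imwrite("pics/crop1.png",im[:,:,::-1])
E
```

```text
red 3 [0.5575 0.1841 0.1077] 3 [0.5558 0.1845 0.1056] tri [0.5565 0.1839 0.1077] 0.001867490532225901
lil1 3 [0.5457 0.2276 0.103 ] 2 [0.544  0.2289 0.1032] tri [0.545  0.229  0.1022] 0.0018352158869312403
lil2 3 [0.5379 0.2802 0.1073] 3 [0.5389 0.2767 0.1055] tri [0.5378 0.2756 0.1098] 0.0013413424203394333
blue 3 [0.5265 0.3267 0.1025] 3 [0.5247 0.3272 0.1029] tri [0.5257 0.3274 0.1021] 0.0018493630215670432
clips 3 [0.5434 0.2536 0.1048] 3 [0.5479 0.257  0.1065] tri [0.5463 0.2584 0.1022] 0.004173429232064561
carrier 4 [0.5493 0.2556 0.0978] 4 [0.547  0.258  0.0989] tri [0.5486 0.2585 0.0962] 0.002490434519152429
mouth 3 [ 0.5075 -0.106   0.0535] 3 [ 0.5044 -0.108   0.0522] tri [ 0.5056 -0.1081  0.0553] 0.002889775432743489
box 3 [ 0.5072 -0.1077  0.002 ] 3 [ 0.5066 -0.1059 -0.002 ] tri [ 0.507  -0.1059  0.0005] 0.001143796200551396
cr1 3 [ 0.5054 -0.1303  0.0309] 3 [ 0.5061 -0.127   0.0323] tri [ 0.5063 -0.1271  0.0282] 0.00031660505750309524
cr2 2 [ 0.5079 -0.0823  0.0338] 3 [ 0.5085 -0.083   0.0361] tri [ 0.5082 -0.083   0.0344] 0.0008778276312414519
lid 3 [ 0.4642 -0.3451  0.0084] 4 [ 0.4626 -0.3462  0.0049] tri [ 0.4632 -0.3455  0.009 ] 0.0017805910835925981
grip 3 [ 0.4639 -0.3394  0.0345] 3 [ 0.465  -0.3435  0.0369] tri [ 0.464  -0.343   0.0384] 0.0018412672735620293
px lid [ 72  95 104] [16 31 59] bg [93 94 80] wall [[32 44 69]
 [17 30 56]
 [25 30 41]
 [47 49 49]
 [81 81 77]]
lid [(np.int32(2463), array([ 0.464 , -0.3427]), array([ 464.1, -342.7]), array([141.3, 141.1]), 81.3, np.float64(95.5))]
walls [(np.int32(48), array([ 0.5333, -0.1066]), array([ 534.5, -107.3]), array([121.9,   2.8]), 89.5, np.float64(89.4)), (np.int32(45), array([ 0.4777, -0.1043]), array([ 479. , -105.3]), array([118.8,   2.8]), 89.5, np.float64(89.3))]
gripbar [(np.int32(109), array([ 0.4638, -0.3412]), array([ 464.3, -341.1]), array([14.5, 57. ]), 81.5, np.float64(170.6))]
```

View pics/crop1.png

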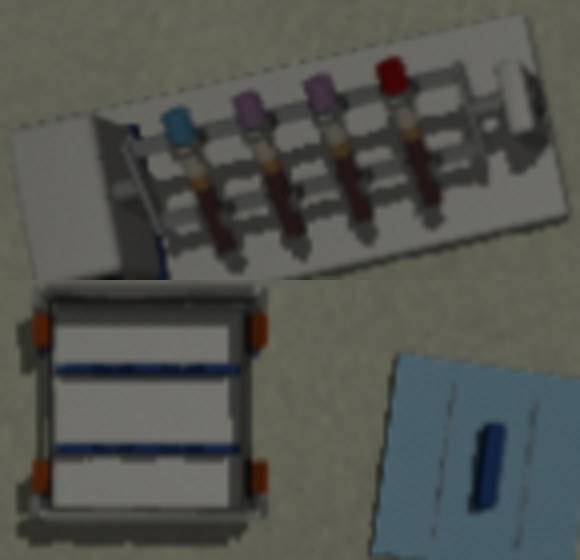

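Confirmed: the caps run blue, lilac, lilac, red from left to right, so the lilac tubes are at mixer y=±24. The fits are consistent: tube axes at z≈0.105 with 48 mm spacing and mixer yaw ≈12.1°, box yaw ≈-0.6°, lid yaw ≈-8.6°. Next I'll work out the approach to the first tube.

```bash
cat > plan.py <<'E'
from h import *
np.set_printoptions(precision=4,suppress=True)
MY,BY,LY=np.radians([12.1,-0.6,-8.6])
rz=lambda a:R.from_euler("z",a)
flip=R.from_matrix(np.array([[-1,0,0],[0,1,0],[0,0,-1.]]))   # tool down, tool y=+y, x=-x
RC=rz(MY)*R.from_euler("y",-35,degrees=True)                  # carrier frame
RM=RC*flip; RB=rz(BY)*flip; RL=rz(LY)*flip
clips=np.array([.5412,.2540,.1052]); box=np.array([.5065,-.1065,0]); lid=np.array([.464,-.3425,.009])
def tube(y,out): return clips+RC.apply([0,y,out+.003])
def inbox(x,y,z): return box+rz(BY).apply([x,y,0])+[0,0,z]
E
python3 -c "
from plan import *
print(tube(.024,0),RM.as_quat(),RC.apply([0,0,1]))
shift(tube(.024,.09),RM)
o=robot.get_obs();print(o['time'])"
```

```text
[0.5345 0.2771 0.1077] [-0.1005  0.9484  0.0317  0.299 ] [-0.5608 -0.1202  0.8192]
shift [-312.  -169.1   63.2] rot [-11.87 -33.63 -37.66]
5.2
```

Emit:
move_arm(series="-312 -169 63 -11.9 -33.6 -37.7; -312 -169 63 -11.9 -33.6 -37.7; -312 -169 63 -11.9 -33.6 -37.7; -312 -169 63 -11.9 -33.6 -37.7; -312 -169 63 -11.9 -33.6 -37.7; -312 -169 63 -11.9 -33.6 -37.7; -312 -169 63 -11.9 -33.6 -37.7; -312 -169 63 -11.9 -33.6 -37.7", jaw=0.4, newtons=20)

```text
time: 5.87
position: [0.4487, 0.3218, 0.1969]
tool_rot: [-0.073, 0.954, 0.023, 0.289]
ft_force: [1.8, -0.2, 0.2]
grip_width: 0.0417
grip_force: 0.0
```

```bash
python3 -c "
from plan import *
shift(tube(.024,.09),RM)
print(robot.get_obs())"
```

```text
shift [-13.3 -60.3  27.4] rot [-1.73 -1.27 -2.79]
{'time': 5.8667, 'q': array([ 0.5227,  0.4291,  2.0317, -1.0245,  0.2341, -0.2464]), 'joint_velocities': array([-0.4916,  0.0639,  0.2592, -2.1818, -0.6507,  1.4663]), 'joint_torque': array([  2.4764, -32.6717,  -9.8005,   1.0488,  -0.1344,  -1.082 ]), 'position': array([0.4487, 0.3218, 0.1969]), 'tool_rot': array([-0.0733,  0.9542,  0.0235,  0.2891]), 'ft_force': array([ 1.7787, -0.1789,  0.2491]), 'moment': array([-0.0263,  0.289 , -0.0301]), 'grip_force': 0.0, 'grip_width': 0.04170013510567756}
```

Emit:
move_arm(series="-13 -60 27 -1.7 -1.3 -2.8; -13 -60 27 -1.7 -1.3 -2.8; -13 -60 27 -1.7 -1.3 -2.8; -13 -60 27 -1.7 -1.3 -2.8; -13 -60 27 -1.7 -1.3 -2.8")

```text
time: 6.28
position: [0.4861, 0.2691, 0.1854]
tool_rot: [-0.1, 0.949, 0.031, 0.298]
ft_force: [0.4, -0.6, -0.0]
grip_width: 0.0351
grip_force: 0.0
```

```bash
python3 -c "
from plan import *
shift(tube(.024,.09),RM)
print(robot.get_obs()['q'])
A=robot.camera('side');B=robot.camera('top')
im=np.hstack([cv2.resize(c['img'][y0:y0+110,x0:x0+130],None,fx=3,fy=3,interpolation=cv2.INTER_CUBIC) for c,x0,y0 in((A,260,90),(B,115,130))])
cv2.imwrite('pics/c2.png',im[:,:,::-1])
p=tube(.024,0);print(proj(A,[p,tube(.024,.09)]),proj(B,[p,tube(.024,.09)]))"
```

```text
shift [ 4.5 -2.3  1.8] rot [-0.06 -0.16 -0.09]
[ 0.3442  0.4491  2.0779 -1.4302  0.0776 -0.0301]
[[322.1946 144.3286]
 [307.1804 126.6159]] [[182.0206 177.1204]
 [177.9464 194.155 ]]
```

View pics/c2.png

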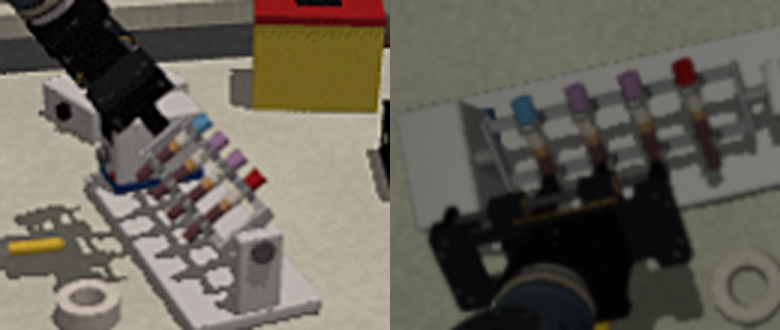

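The view shows the gripper about 90 mm out, over the second tube from the left, as wanted. However, j4 is at its -1.43 limit because the wrist is nearly singular. I'll fit the kinematics and find a tool tilt a little off square that keeps j4 in range.

```bash
cat > kin.py <<'E'
from plan import *
from scipy.optimize import least_squares
def ori(q): return R.from_euler("z",q[0])*R.from_euler("y",q[1]+q[2])*R.from_euler("z",q[3])*R.from_euler("y",q[4])*R.from_euler("z",q[5])
def fk(q,k):
    h,l1,l2,L,e=k; z1=R.from_euler("z",q[0])
    up=z1*R.from_euler("y",q[1]); fo=z1*R.from_euler("y",q[1]+q[2])
    return np.array([0,0,h])+up.apply([0,0,l1])+fo.apply([e,0,l2])+ori(q).apply([0,0,L])
D=[([.9245,.5285,1.4339,0,1.1814,-.1785],[.2814,.5573,.2436],[.2318,.9728,-.001,-.0004]),
([.5227,.4291,2.0317,-1.0245,.2341,-.2464],[.4487,.3218,.1969],[-.0733,.9542,.0235,.2891])]
def K(D=D):
    return least_squares(lambda k:np.ravel([fk(q,k)-p for q,p,_ in D]),[.3,.45,.4,.2,0]).x
lo=np.array([-3.08,-.75,.22,-1.43,0,-2.85]);hi=np.array([3.08,2.2,2.44,4.57,2.65,2.85])
def ik(p,Rt,k,C,q0):
    f=lambda q:np.r_[(fk(q,k)-p)*10,(Rt.inv()*ori(q)*C).as_rotvec()]
    s=least_squares(f,np.clip(q0,lo+.01,hi-.01),bounds=(lo,hi)); return s.x,s.cost
E
python3 - <<'E'
from kin import *
o=robot.get_obs(); D.append((o["q"],o["position"],o["tool_rot"]))
k=K();print("k",k,[np.round(1e3*(fk(q,k)-p),1) for q,p,_ in D])
Cs=[(ori(q).inv()*R.from_quat(t)).as_rotvec(degrees=True).round(1) for q,p,t in D];print(Cs)
C=R.from_rotvec(Cs[0],degrees=True)
for y in(.024,-.024):
  for tilt in(35,32,29,26,40):
    Rt=rz(MY)*R.from_euler("y",-tilt,degrees=True)*flip
    for out in(.09,.045,0):
      g=clips+RC.apply([0,y,out]); p=g-Rt.apply([0,0,.003])
      for q0 in([.4,.5,2,-.8,.2,0],[.4,.5,2,3.6,.2,-4+0]):
        q,c=ik(p,Rt,k,C,q0)
        if c<1e-5: print(y,tilt,out,q.round(2))
E
```

```text
k [-1.6942  1.293  -0.2072 -0.3686 -0.4056] [array([ 89.6, -65.4,   1.4]), array([-24.6,   6.9,   7.6]), array([ 34.9, -52.2,  -9. ])]
[array([ 0., -0., 90.]), array([-0., -0., 90.]), array([ 0., -0., 90.])]
0.024 35 0.09 [ 0.42  0.48  1.93 -0.74  0.18 -0.66]
0.024 35 0.045 [ 0.42  0.57  1.67 -0.37  0.33 -1.05]
0.024 35 0 [ 0.41  0.63  1.52 -0.29  0.4  -1.14]
0.024 32 0.09 [ 0.43  0.53  1.71 -0.32  0.37 -1.09]
0.024 32 0.045 [ 0.42  0.59  1.55 -0.25  0.46 -1.17]
0.024 32 0 [ 0.41  0.64  1.43 -0.21  0.52 -1.21]
0.024 29 0.09 [ 0.43  0.55  1.59 -0.22  0.51 -1.19]
0.024 29 0.045 [ 0.42  0.61  1.46 -0.19  0.58 -1.23]
0.024 29 0 [ 0.42  0.66  1.36 -0.17  0.64 -1.25]
0.024 26 0.09 [ 0.44  0.57  1.5  -0.17  0.63 -1.23]
0.024 26 0.045 [ 0.43  0.62  1.39 -0.15  0.7  -1.26]
0.024 26 0 [ 0.42  0.67  1.29 -0.14  0.74 -1.28]
0.024 40 0 [ 0.4   0.58  1.74 -0.74  0.18 -0.69]
-0.024 35 0.09 [ 0.36  0.49  1.86 -0.43  0.2  -1.03]
-0.024 35 0.045 [ 0.35  0.57  1.64 -0.25  0.34 -1.22]
-0.024 35 0 [ 0.35  0.63  1.5  -0.2   0.41 -1.27]
-0.024 32 0.09 [ 0.36  0.53  1.68 -0.22  0.38 -1.24]
-0.024 32 0.045 [ 0.36  0.59  1.53 -0.17  0.47 -1.29]
-0.024 32 0 [ 0.35  0.64  1.42 -0.15  0.53 -1.32]
-0.024 29 0.09 [ 0.37  0.55  1.57 -0.15  0.52 -1.3 ]
-0.024 29 0.045 [ 0.36  0.61  1.44 -0.13  0.59 -1.33]
-0.024 29 0 [ 0.36  0.66  1.34 -0.12  0.65 -1.35]
-0.024 26 0.09 [ 0.37  0.57  1.48 -0.12  0.65 -1.34]
-0.024 26 0.045 [ 0.36  0.62  1.37 -0.1   0.71 -1.35]
-0.024 26 0 [ 0.36  0.66  1.28 -0.09  0.75 -1.37]
-0.024 40 0 [ 0.35  0.59  1.7  -0.5   0.18 -0.98]
```

```bash
python3 - <<'E'
s=open('kin.py').read()
s=s.replace("h,l1,l2,L,e=k","h,l1,l2,L,e,d=k").replace("np.array([0,0,h])+","np.array([0,0,h])+z1.apply([0,d,0])+").replace("[.3,.45,.4,.2,0]","[.3,.45,.4,.2,0,.1]")
open('kin.py','w').write(s)
E
python3 - <<'E'
from kin import *
o=robot.get_obs(); D.append((o["q"],o["position"],o["tool_rot"]))
k=K();print("k",k,[np.round(1e3*(fk(q,k)-p),1).tolist() for q,p,_ in D])
C=R.from_euler("z",90,degrees=True)
for y in(.024,-.024):
  for tilt in(35,32,29,26,23):
    Rt=rz(MY)*R.from_euler("y",-tilt,degrees=True)*flip
    for out in(.09,.045,0):
      g=clips+RC.apply([0,y,out]); p=g-Rt.apply([0,0,.003])
      q,c=ik(p,Rt,k,C,[.3,.5,2,-.8,.2,0]); print(y,tilt,out,q.round(2),"%.0e"%c)
E
```

```text
k [0.2737 0.5881 0.3916 0.2832 0.1139 0.111 ] [[0.0, -0.0, -0.0], [0.0, 0.0, 0.0], [-0.0, -0.0, -0.0]]
0.024 35 0.09 [ 0.34  0.45  2.08 -1.43  0.07 -0.04] 8e-05
0.024 35 0.045 [ 0.33  0.55  2.03 -1.43  0.07 -0.04] 1e-03
0.024 35 0 [ 0.32  0.64  1.97 -1.43  0.06 -0.04] 3e-03
0.024 32 0.09 [ 0.33  0.45  2.06 -0.67  0.11 -0.8 ] 2e-23
0.024 32 0.045 [ 0.33  0.55  2.03 -1.36  0.06 -0.11] 7e-23
0.024 32 0 [ 0.32  0.64  1.97 -1.43  0.06 -0.05] 4e-04
0.024 29 0.09 [ 0.33  0.44  2.02 -0.32  0.18 -1.15] 6e-23
0.024 29 0.045 [ 0.32  0.54  1.99 -0.47  0.12 -1.01] 5e-20
0.024 29 0 [ 0.32  0.63  1.95 -0.76  0.07 -0.71] 7e-25
0.024 26 0.09 [ 0.33  0.44  1.99 -0.19  0.27 -1.28] 4e-31
0.024 26 0.045 [ 0.32  0.53  1.96 -0.24  0.2  -1.24] 4e-30
0.024 26 0 [ 0.31  0.63  1.92 -0.3   0.15 -1.18] 4e-25
0.024 23 0.09 [ 0.32  0.44  1.95 -0.13  0.36 -1.35] 9e-30
0.024 23 0.045 [ 0.32  0.53  1.92 -0.14  0.29 -1.33] 6e-29
0.024 23 0 [ 0.31  0.62  1.88 -0.17  0.24 -1.32] 9e-32
-0.024 35 0.09 [ 0.21  0.44  2.12 -1.03  0.   -0.54] 3e-04
-0.024 35 0.045 [ 0.21  0.53  2.06 -1.13  0.   -0.44] 2e-03
-0.024 35 0 [ 0.21  0.62  1.99 -1.28  0.   -0.29] 4e-03
-0.024 32 0.09 [ 0.21  0.43  2.1   0.    0.05 -1.57] 3e-28
-0.024 32 0.045 [ 0.21  0.53  2.06 -1.03  0.   -0.54] 4e-05
-0.024 32 0 [ 0.21  0.63  2.   -1.39  0.   -0.19] 7e-04
-0.024 29 0.09 [ 0.21  0.43  2.06  0.    0.15 -1.57] 8e-22
-0.024 29 0.045 [ 0.21  0.53  2.03  0.    0.08 -1.57] 2e-22
-0.024 29 0 [ 0.21  0.62  1.99  0.    0.02 -1.57] 3e-26
-0.024 26 0.09 [ 0.21  0.42  2.02  0.    0.24 -1.57] 1e-22
-0.024 26 0.045 [ 0.21  0.52  1.99  0.    0.17 -1.57] 3e-24
-0.024 26 0 [ 0.21  0.62  1.95  0.    0.12 -1.57] 3e-24
-0.024 23 0.09 [ 0.21  0.42  1.99  0.    0.33 -1.57] 2e-25
-0.024 23 0.045 [ 0.21  0.52  1.96  0.    0.26 -1.57] 8e-26
-0.024 23 0 [ 0.21  0.61  1.92  0.    0.21 -1.57] 5e-26
```

The kinematic model now fits exactly. A tool tilt of 25° (10° off square, still pulling square out) keeps every joint in range.

```bash
cat >> plan.py <<'E'
RM=rz(MY)*R.from_euler("y",-25,degrees=True)*flip
RBt=rz(BY)*R.from_euler("y",10,degrees=True)*flip
def tube(y,out): return clips+RC.apply([0,y,out])-RM.apply([0,0,.003])
def tbox(x,y,z): return inbox(x,y,z)-RBt.apply([0,0,.003])
E
python3 -c "
from plan import *
shift(tube(.024,.09),RM)"
```

```text
shift [ 3.8 -3.7  2.4] rot [0.03 9.87 0.04]
```

Emit:
move_arm(series="4 -4 2 0 9.9 0; 4 -4 2 0 9.9 0; 4 -4 2 0 9.9 0; 4 -4 2 0 9.9 0; 4 -4 2 0 9.9 0; 4 -4 2 0 9.9 0")

```text
time: 6.88
position: [0.4869, 0.2589, 0.1824]
tool_rot: [-0.098, 0.968, 0.009, 0.232]
ft_force: [0.0, 0.3, -1.1]
grip_width: 0.0348
grip_force: 0.0
```

```bash
python3 -c "
from plan import *
print(robot.get_obs()['q'])
shift(tube(.024,.03),RM)
shift(tube(.024,.0),RM)"
```

```text
[ 0.3307  0.4386  1.9919 -0.3342  0.2639 -1.1385]
shift [-7.5  9.8 59.4] rot [-1.84  1.79 -0.13]
shift [-11.7  10.7  89.1] rot [-1.84  1.79 -0.13]
```

Emit:
move_arm(series="-5 9 40 -1.8 1.8 0; -5 9 40 -1.8 1.8 0; -5 9 40 -1.8 1.8 0; -5 9 40 -1.8 1.8 0")

```text
time: 7.22
position: [0.5075, 0.27, 0.1483]
tool_rot: [-0.101, 0.971, 0.022, 0.215]
ft_force: [0.5, 0.6, 1.1]
grip_width: 0.0349
grip_force: 0.0
```

```bash
python3 -c "
from plan import *
print(robot.get_obs()['q'])
shift(tube(.024,.05),RM)
shift(tube(.024,.0),RM)
A=robot.camera('side');B=robot.camera('top')
im=np.hstack([cv2.resize(c['img'][y0:y0+70,x0:x0+90],None,fx=4,fy=4,interpolation=cv2.INTER_CUBIC) for c,x0,y0 in((A,280,110),(B,140,140))])
cv2.imwrite('pics/c3.png',im[:,:,::-1])"
```

```text
[ 0.3188  0.5242  1.949  -0.205   0.2391 -1.2703]
shift [ 0.1  1.3 -0.7] rot [-0.16  0.02 -0.2 ]
shift [-8.6  1.4 48.5] rot [-0.16  0.02 -0.2 ]
```

View pics/c3.png

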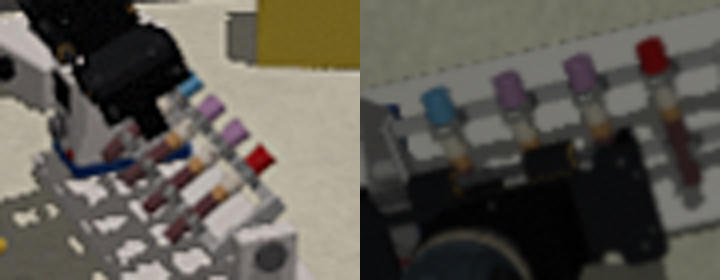

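The gripper is lined up over the left lilac tube (about (168,155) in the top picture), with the fingers heading to either side of it. Descending.

Emit:
move_arm(series="-2 1 12 0 0 0; -4 1 24 0 0 0; -6 1 36 0 0 0; -9 1 48 0 0 0; -9 1 49 0 0 0; -9 1 49 0 0 0")

```text
time: 7.82
position: [0.5369, 0.2759, 0.1071]
tool_rot: [-0.1, 0.971, 0.022, 0.215]
ft_force: [0.0, 1.4, 1.1]
grip_width: 0.0352
grip_force: 0.0
```

Emit:
move_arm(series="0 0 0 0 0 0; 0 0 0 0 0 0; 0 0 0 0 0 0; 0 0 0 0 0 0", jaw=0, newtons=30)

```text
time: 8.15
position: [0.5365, 0.2765, 0.1083]
tool_rot: [-0.1, 0.971, 0.022, 0.216]
ft_force: [-3.0, 10.0, -1.1]
grip_width: 0.0157
grip_force: 5.4
```

```bash
python3 -c "
from plan import *
o=robot.get_obs();print(o['q'],o['grip_width'],o['grip_force'],o['ft_force'])
shift(tube(.024,.0),RM)
shift(tube(.024,.02),RM)
shift(tube(.024,.08),RM)"
```

```text
[ 0.3126  0.6251  1.9041 -0.2543  0.1817 -1.2229] 0.015656407596026097 5.431059850088786 [-3.0095  9.9512 -1.0507]
shift [ 1.4  1.  -0.3] rot [-0.14  0.13 -0.33]
shift [  4.9   0.9 -20. ] rot [-0.14  0.13 -0.33]
shift [ 15.1   0.7 -79.1] rot [-0.14  0.13 -0.33]
```

Emit:
move_arm(series="0 1 0 0 0 0; 0 1 0 0 0 0; 0 1 0 0 0 0")

```text
time: 8.4
position: [0.5363, 0.2775, 0.1082]
tool_rot: [-0.1, 0.971, 0.022, 0.216]
ft_force: [-1.2, 2.6, 0.2]
grip_width: 0.0152
grip_force: 30.0
```

Grip is firm at 30 N. Pulling square out now.

Emit:
move_arm(series="1 0 -5 0 0 0; 2 0 -10 0 0 0; 3.5 0 -15 0 0 0; 5 0 -20 0 0 0; 8 0 -40 0 0 0; 15 0 -80 0 0 0; 15 0 -80 0 0 0; 15 0 -80 0 0 0")

```text
time: 9.07
position: [0.4892, 0.2672, 0.176]
tool_rot: [-0.1, 0.971, 0.022, 0.217]
ft_force: [-0.1, -0.2, -0.9]
grip_width: 0.0151
grip_force: 30.0
```

```bash
python3 - <<'E'
from plan import *
from kin import *
o=robot.get_obs();print(o['q'],o['grip_width'],o['grip_force'],o['ft_force'])
D.append((o["q"],o["position"],o["tool_rot"]))
k=np.array([0.2737,0.5881,0.3916,0.2832,0.1139,0.111]);C=R.from_euler("z",90,degrees=True)
for y in(.024,-.024):
  q,c=ik(tbox(.003,y,.12),RBt,k,C,[-.2,.6,1.9,0,1,-1]);print(q.round(2),c)
  q,c=ik(tbox(.003,y,.033),RBt,k,C,[-.2,.6,1.9,0,1,-1]);print(q.round(2),c)
shift(tbox(.003,.024,.13),RBt)
A=robot.camera('side')
for d in robot.tip_of(A,'tube_lilac_a')[:6]: print(round(d['p'],2),np.round(d['xyz'],3))
print("grasp pt",np.array(o["position"])+R.from_quat(o["tool_rot"]).apply([0,0,.003]))
E
```

```text
[ 0.3264  0.4538  1.9708 -0.1859  0.2845 -1.2822] 0.015060303990853537 29.99375327141024 [-0.1233 -0.1512 -0.9458]
[-0.34  0.62  1.69 -0.07  0.99 -1.86] 8.414448112338596e-31
[-0.34  0.77  1.72 -0.08  0.81 -1.85] 3.300436147080573e-30
[-0.42  0.63  1.67 -0.08  1.   -1.93] 7.031365244252902e-30
[-0.42  0.78  1.7  -0.1   0.83 -1.91] 2.7334016523286584e-30
shift [  64.  -346.7   17.5] rot [ 1.64 35.07 12.42]
0.55 [0.34  0.294 0.009]
0.45 [0.545 0.225 0.105]
0.44 [0.492 0.269 0.177]
grasp pt [0.4904 0.2675 0.1733]
```

Emit:
move_arm(series="45 -347 -29 1.6 35 12.4; 45 -347 -29 1.6 35 12.4; 45 -347 -29 1.6 35 12.4; 45 -347 -29 1.6 35 12.4; 45 -347 -29 1.6 35 12.4; 45 -347 -29 1.6 35 12.4; 45 -347 -29 1.6 35 12.4; 45 -347 -29 1.6 35 12.4")

```text
time: 9.83
position: [0.5081, -0.0652, 0.1792]
tool_rot: [0.005, 0.996, 0.001, -0.089]
ft_force: [0.4, 0.3, -0.4]
grip_width: 0.015
grip_force: 30.0
```

Emit:
move_arm(series="0 0 0 0 0 0; 0 0 0 0 0 0; 0 0 0 0 0 0")

```text
time: 10.08
position: [0.5071, -0.0626, 0.1797]
tool_rot: [0.006, 0.996, 0.001, -0.089]
ft_force: [-0.9, 0.6, 0.5]
grip_width: 0.0149
grip_force: 30.0
```

```bash
python3 - <<'E'
from plan import *
o=robot.get_obs();print(o['q'],o['grip_width'],o['grip_force'],o['ft_force'])
shift(tbox(.001,.024,.18),RBt)
shift(tbox(.001,.024,.09),RBt)
shift(tbox(.001,.024,.034),RBt)
E
```

```text
[-0.3129  0.5333  1.6629 -0.057   1.1164 -1.8426] 0.014857869125596005 29.993695268640295 [-0.9151  0.6017  0.4627]
shift [ -0.9 -19.9  -3.5] rot [ 0.09 -0.19 -0.06]
shift [-16.8 -20.   85.1] rot [ 0.09 -0.19 -0.06]
shift [-26.7 -20.  140.2] rot [ 0.09 -0.19 -0.06]
```

Emit:
move_arm(series="-1 -20 10 0 0 0; -8 -20 45 0 0 0; -17 -20 85 0 0 0; -17 -20 85 0 0 0; -17 -20 85 0 0 0")

```text
time: 10.5
position: [0.5068, -0.0803, 0.092]
tool_rot: [0.004, 0.996, 0.002, -0.092]
ft_force: [-0.2, 0.0, -0.3]
grip_width: 0.0155
grip_force: 30.0
```

```bash
python3 - <<'E'
from plan import *
o=robot.get_obs()
shift(tbox(.001,.024,.09),RBt)
shift(tbox(.001,.024,.034),RBt)
A=robot.camera('side');B=robot.camera('top')
g=np.array(o['position'])+R.from_quat(o['tool_rot']).apply([0,0,.003])
print("grasp",g)
for n,c in(("s",A),("t",B)):
  for t,p in(('tube_lilac_a',[.507,-.083,.09]),('cradle_1',[.507,-.083,.034]),('cradle_1',[.507,-.13,.034])):
    print(n,t,[np.round(d['xyz'],4) for d in robot.tip_of(c,t) if np.linalg.norm(np.array(d['xyz'])-p)<.024])
im=np.hstack([cv2.resize(c['img'][y0:y0+95,x0:x0+95],None,fx=4,fy=4,interpolation=cv2.INTER_CUBIC) for c,x0,y0 in((A,290,185),(B,280,140))])
cv2.imwrite('pics/c4.png',im[:,:,::-1])
E
```

```text
shift [-1.3 -2.2 -1.2] rot [ 0.15 -0.52  0.17]
shift [-11.5  -2.4  53.9] rot [ 0.15 -0.52  0.17]
grasp [ 0.5063 -0.0803  0.0891]
s tube_lilac_a [array([ 0.504 , -0.0759,  0.0908])]
s cradle_1 [array([ 0.5083, -0.0797,  0.0338])]
s cradle_1 [array([ 0.503 , -0.1304,  0.0335])]
t tube_lilac_a []
t cradle_1 []
t cradle_1 [array([ 0.5029, -0.1278,  0.0313])]
```

View pics/c4.png

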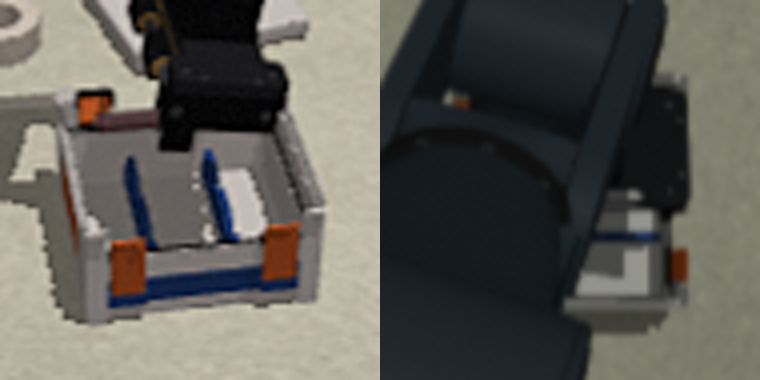

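The gripper is over the far (cradle_2) side, with the fingers between the blue cross walls. The tube end shows at (125,120) in the crop. Lowering.

Emit:
move_arm(series="-3 -2 15 0 0 0; -6 -2 30 0 0 0; -9 -2 42 0 0 0; -10 -2 48 0 0 0; -11 -2 51 0 0 0; -11 -2 54 0 0 0; -11 -2 54 0 0 0")

```text
time: 11.48
position: [0.5107, -0.0845, 0.0391]
tool_rot: [0.005, 0.996, 0.001, -0.088]
ft_force: [0.6, -0.4, -0.1]
grip_width: 0.0152
grip_force: 30.0
```

```bash
python3 - <<'E'
from plan import *
o=robot.get_obs();print(o['ft_force'],o['moment'],o['grip_force'])
shift(tbox(.001,.024,.032),RBt)
E
```

```text
[ 0.5603 -0.4025 -0.0574] [ 0.0205 -0.1181  0.0542] 29.992753764381632
shift [1.7 1.9 4.5] rot [ 0.02 -0.05  0.02]
```

Emit:
move_arm(series="2 2 0 0 0 0; 2 2 2 0 0 0; 1 2 4 0 0 0; 1 2 4 0 0 0")

```text
time: 11.82
position: [0.5084, -0.0821, 0.0363]
tool_rot: [0.005, 0.996, 0.001, -0.088]
ft_force: [-1.5, 2.0, 5.7]
grip_width: 0.0149
grip_force: 30.0
```

```bash
python3 - <<'E'
from plan import *
o=robot.get_obs();print(o['ft_force'],o['moment'],o['grip_force'])
shift(tbox(.001,.024,.032),RBt)
E
```

```text
[-1.5179  1.9549  5.7402] [ 0.1489  0.2904 -0.1061] 30.01171528827399
shift [-0.1 -0.4  1.3] rot [ 0.04 -0.13  0.  ]
```

Emit:
move_arm(series="0 0 0 0 0 0; 0 0 0 0 0 0; 0 0 0 0 0 0; 0 0 0 0 0 0", jaw=0.4)

```text
time: 12.15
position: [0.509, -0.0826, 0.0353]
tool_rot: [0.005, 0.996, 0.0, -0.088]
ft_force: [-1.0, -0.9, 0.0]
grip_width: 0.0314
grip_force: 0.0
```

Emit:
move_arm(series="5 0 -30 0 0 0; 10 0 -60 0 0 0; 18 0 -100 0 0 0; 25 0 -140 0 0 0; 25 0 -140 0 0 0; 25 0 -140 0 0 0")

```text
time: 12.65
position: [0.5104, -0.0831, 0.1799]
tool_rot: [0.005, 0.996, -0.001, -0.085]
ft_force: [0.1, -0.3, -0.2]
grip_width: 0.0349
grip_force: 0.0
```

```bash
python3 - <<'E'
from plan import *
o=robot.get_obs();print(o['ft_force'],o['q'])
shift(tube(-.024,.10),RM)
A=robot.camera('side')
print([(round(d['p'],2),np.round(d['xyz'],4)) for d in robot.tip_of(A,'tube_lilac_a')])
E
```

```text
[ 0.0863 -0.2552 -0.2383] [-0.3457  0.5365  1.6535 -0.064   1.1119 -1.8733]
shift [ 25.9 301.1  -6.2] rot [ -1.83 -34.57 -12.74]
[(0.71, array([0.3392, 0.2917, 0.0098])), (0.69, array([ 0.5075, -0.0818,  0.0334])), (0.54, array([0.5448, 0.2269, 0.1034]))]
```

Emit:
move_arm(series="26 301 -6 -1.8 -34.6 -12.7; 26 301 -6 -1.8 -34.6 -12.7; 26 301 -6 -1.8 -34.6 -12.7; 26 301 -6 -1.8 -34.6 -12.7; 26 301 -6 -1.8 -34.6 -12.7; 26 301 -6 -1.8 -34.6 -12.7; 26 301 -6 -1.8 -34.6 -12.7; 26 301 -6 -1.8 -34.6 -12.7")

```text
time: 13.42
position: [0.4845, 0.2203, 0.1858]
tool_rot: [-0.103, 0.972, 0.024, 0.21]
ft_force: [0.5, 0.2, 1.4]
grip_width: 0.0351
grip_force: 0.0
```

```bash
python3 -c "
from plan import *
print(robot.get_obs()['q'])
shift(tube(-.024,.05),RM)"
```

```text
[ 0.2161  0.4063  2.0194  0.0031  0.29   -1.5682]
shift [-14.4  -3.   47.1] rot [ 0.17 -0.6  -0.07]
```

Emit:
move_arm(series="-6 -3 20 0 0 0; -13 -3 47 0 0 0; -13 -3 47 0 0 0; -13 -3 47 0 0 0; -13 -3 47 0 0 0")

```text
time: 13.83
position: [0.517, 0.2219, 0.1495]
tool_rot: [-0.102, 0.972, 0.024, 0.211]
ft_force: [-0.0, 0.0, 0.1]
grip_width: 0.0353
grip_force: 0.0
```

```bash
python3 -c "
from plan import *
print(robot.get_obs()['q'])
shift(tube(-.024,.0),RM)"
```

```text
[ 0.2041  0.5084  1.9795  0.0233  0.2267 -1.5975]
shift [-9.3  2.2 49.9] rot [ 0.13 -0.53 -0.14]
```

Emit:
move_arm(series="-2 2 12 0 0 0; -4 2 24 0 0 0; -6 2 36 0 0 0; -9 2 48 0 0 0; -9 2 50 0 0 0; -9 2 50 0 0 0")

```text
time: 14.33
position: [0.5464, 0.2302, 0.1089]
tool_rot: [-0.102, 0.972, 0.024, 0.212]
ft_force: [-1.1, 0.1, 1.6]
grip_width: 0.035
grip_force: 0.0
```

Emit:
move_arm(series="0 0 0 0 0 0; 0 0 0 0 0 0; 0 0 0 0 0 0; 0 0 0 0 0 0; 0 0 0 0 0 0; 0 0 0 0 0 0", jaw=0)

```text
time: 14.83
position: [0.5465, 0.2307, 0.1096]
tool_rot: [-0.102, 0.971, 0.024, 0.213]
ft_force: [-1.4, 0.3, 3.8]
grip_width: 0.0151
grip_force: 30.0
```

```bash
python3 -c "
from plan import *
o=robot.get_obs();print(o['q'],o['ft_force'])
shift(tube(-.024,.0),RM)"
```

```text
[ 0.2097  0.6128  1.9322  0.0192  0.1649 -1.5894] [-1.3659  0.3456  3.8229]
shift [ 2.1 -0.1  0.9] rot [ 0.14 -0.26 -0.1 ]
```

Emit:
move_arm(series="1 0 -5 0 0 0; 2 0 -10 0 0 0; 3 0 -15 0 0 0; 4 0 -20 0 0 0; 8 0 -40 0 0 0; 15 0 -80 0 0 0; 15 0 -80 0 0 0; 15 0 -80 0 0 0")

```text
time: 15.5
position: [0.4999, 0.2206, 0.1775]
tool_rot: [-0.102, 0.971, 0.024, 0.214]
ft_force: [0.9, 0.4, 0.4]
grip_width: 0.0151
grip_force: 30.0
```

```bash
python3 - <<'E'
from plan import *
o=robot.get_obs();print(o['q'],o['grip_width'],o['grip_force'],o['ft_force'])
shift(tbox(.003,-.024,.18),RBt)
A=robot.camera('side')
for d in robot.tip_of(A,'tube_lilac_a')[:6]: print(round(d['p'],2),np.round(d['xyz'],3))
print("grasp pt",np.array(o["position"])+R.from_quat(o["tool_rot"]).apply([0,0,.003]))
E
```

```text
[ 0.2092  0.4368  2.      0.0127  0.2709 -1.5831] 0.015106752734706103 29.99606430530548 [0.9344 0.3975 0.4449]
shift [  55.1 -345.4  -32.7] rot [ 1.84 34.7  12.73]
0.7 [ 0.511 -0.081  0.037]
0.64 [0.339 0.294 0.011]
0.55 [0.524 0.325 0.104]
0.31 [ 0.405 -0.381  0.012]
grasp pt [0.5011 0.2208 0.1748]
```

Emit:
move_arm(series="55 -345 -33 1.8 34.7 12.7; 55 -345 -33 1.8 34.7 12.7; 55 -345 -33 1.8 34.7 12.7; 55 -345 -33 1.8 34.7 12.7; 55 -345 -33 1.8 34.7 12.7; 55 -345 -33 1.8 34.7 12.7; 55 -345 -33 1.8 34.7 12.7; 55 -345 -33 1.8 34.7 12.7")

```text
time: 16.27
position: [0.5104, -0.115, 0.1794]
tool_rot: [0.005, 0.996, 0.001, -0.089]
ft_force: [0.4, -0.3, -1.7]
grip_width: 0.0151
grip_force: 30.0
```

```bash
python3 - <<'E'
from plan import *
o=robot.get_obs();print(o['grip_width'],o['grip_force'],o['ft_force'])
shift(tbox(.003,-.024,.09),RBt)
E
```

```text
0.015090313547569578 29.99786674976349 [ 0.3688 -0.2852 -1.6771]
shift [-15.  -15.6  85.1] rot [ 0.05 -0.25  0.02]
```

Emit:
move_arm(series="-1 -15 10 0 0 0; -7 -15 45 0 0 0; -15 -15 85 0 0 0; -15 -15 85 0 0 0; -15 -15 85 0 0 0; -15 -15 85 0 0 0")

```text
time: 16.77
position: [0.51, -0.1277, 0.0953]
tool_rot: [0.005, 0.996, 0.0, -0.088]
ft_force: [-0.2, 0.1, -0.2]
grip_width: 0.0154
grip_force: 30.0
```

```bash
python3 - <<'E'
from plan import *
o=robot.get_obs()
shift(tbox(.003,-.024,.034),RBt)
A=robot.camera('side')
g=np.array(o['position'])+R.from_quat(o['tool_rot']).apply([0,0,.003])
print("grasp",g)
for t,p in(('tube_lilac_a',[.507,-.13,.09]),('cradle_1',[.507,-.13,.034])):
    print(t,[np.round(d['xyz'],4) for d in robot.tip_of(A,t) if np.linalg.norm(np.array(d['xyz'])-p)<.024])
cv2.imwrite('pics/c5.png',cv2.resize(A['img'][165:275,280:390],None,fx=5,fy=5,interpolation=cv2.INTER_CUBIC)[:,:,::-1])
E
```

```text
shift [-10.1  -2.9  57.5] rot [-0.01 -0.15  0.05]
grasp [ 0.5094 -0.1277  0.0923]
tube_lilac_a [array([ 0.5078, -0.1307,  0.0912])]
cradle_1 [array([ 0.5032, -0.1314,  0.0328])]
```

View pics/c5.png

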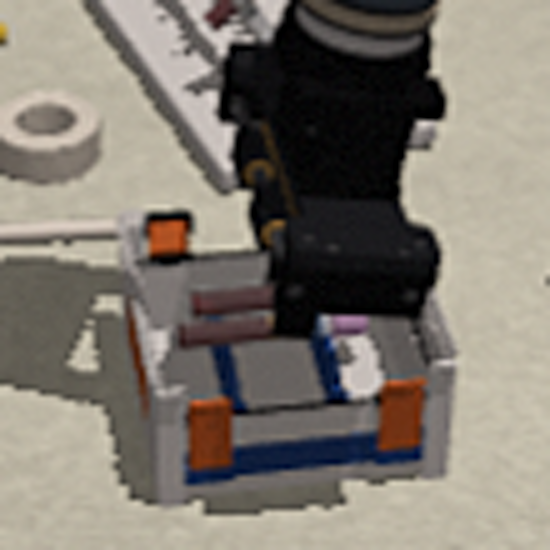

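The held tube runs from (185,332) to (365,322), parallel to the first one, with its lilac cap on the right outside the cross wall. Lowering.

Emit:
move_arm(series="-3 -3 15 0 0 0; -6 -3 30 0 0 0; -8 -3 42 0 0 0; -9 -3 50 0 0 0; -10 -3 54 0 0 0; -10 -3 57 0 0 0; -10 -3 57 0 0 0; -10 -3 57 0 0 0")

```text
time: 17.58
position: [0.5096, -0.1303, 0.0378]
tool_rot: [0.005, 0.996, 0.001, -0.088]
ft_force: [0.6, 2.1, 3.2]
grip_width: 0.0149
grip_force: 30.0
```

```bash
python3 - <<'E'
from plan import *
o=robot.get_obs();print(o['ft_force'],o['moment'],o['grip_force'])
shift(tbox(.003,-.024,.032),RBt)
E
```

```text
[0.5741 2.0775 3.1789] [ 0.2879 -0.0445 -0.1706] 29.997567236423492
shift [-0.7 -0.3  2.7] rot [ 0.01 -0.1   0.  ]
```

Emit:
move_arm(series="0 0.5 1 0 0 0; 0 0.5 2 0 0 0; 0 0.5 2 0 0 0")

```text
time: 17.83
position: [0.5096, -0.1302, 0.0374]
tool_rot: [0.005, 0.996, 0.0, -0.088]
ft_force: [-0.4, 2.6, 14.5]
grip_width: 0.0147
grip_force: 30.0
```

Emit:
move_arm(series="0 0 0 0 0 0; 0 0 0 0 0 0; 0 0 0 0 0 0; 0 0 0 0 0 0", jaw=0.4)

```text
time: 18.17
position: [0.5088, -0.1302, 0.0349]
tool_rot: [0.005, 0.996, 0.0, -0.089]
ft_force: [-0.8, -0.1, -0.3]
grip_width: 0.0318
grip_force: 0.0
```

Emit:
move_arm(series="5 0 -30 0 0 0; 10 0 -60 0 0 0; 18 0 -100 0 0 0; 25 0 -140 0 0 0; 25 0 -140 0 0 0")

```text
time: 18.58
position: [0.5129, -0.1319, 0.1838]
tool_rot: [0.005, 0.997, -0.002, -0.082]
ft_force: [1.5, -0.8, -0.2]
grip_width: 0.0348
grip_force: 0.0
```

```bash
cat >> plan.py <<'E'
def onlid(z): return lid+[0,0,z]     # TCP height above lid underside
E
python3 - <<'E'
from plan import *
from kin import ik
k=np.array([0.2737,0.5881,0.3916,0.2832,0.1139,0.111]);C=R.from_euler("z",90,degrees=True)
A=robot.camera('side')
print([(round(d['p'],2),np.round(d['xyz'],4)) for d in robot.tip_of(A,'tube_lilac_a')])
for p,r in((onlid(.028),RL),(inbox(0,0,.12),RB)): print(ik(p,r,k,C,[-.5,.6,1.9,0,1,-2]))
shift(onlid(.11),RL)
E
```

```text
[(0.71, array([ 0.504 , -0.1347,  0.0331])), (0.69, array([ 0.5066, -0.3984,  0.009 ])), (0.64, array([ 0.5062, -0.0806,  0.0398])), (0.32, array([ 0.4685, -0.3455,  0.0075]))]
(array([-0.8295,  0.7685,  1.6944, -0.    ,  0.6787, -2.2502]), np.float64(2.086960341990684e-22))
(array([-0.4234,  0.5766,  1.8114, -0.    ,  0.7536, -1.9837]), np.float64(8.259157973510222e-30))
shift [  32.7 -212.3   66.9] rot [-0.8 -9.9  8. ]
```

Emit:
move_arm(series="33 -212 67 -0.8 -9.9 8; 33 -212 67 -0.8 -9.9 8; 33 -212 67 -0.8 -9.9 8; 33 -212 67 -0.8 -9.9 8; 33 -212 67 -0.8 -9.9 8; 33 -212 67 -0.8 -9.9 8; 33 -212 67 -0.8 -9.9 8")

```text
time: 19.27
position: [0.4605, -0.3449, 0.1141]
tool_rot: [0.078, 0.997, 0.002, -0.003]
ft_force: [0.2, -0.3, -0.5]
grip_width: 0.0344
grip_force: 0.0
```

```bash
python3 - <<'E'
from plan import *
A=robot.camera('side');B=robot.camera('top')
shift(onlid(.028),RL)
for n,c in(("s",A),("t",B)):
  print(n,[np.round(d['xyz'],4) for d in robot.tip_of(c,'lid_grip')],[(round(d['p'],2),np.round(d['xyz'],4)) for d in robot.tip_of(c,'tube_lilac_a')])
a=cv2.resize(A['img'][195:275,285:385],None,fx=4,fy=4,interpolation=cv2.INTER_CUBIC)
b=cv2.resize(B['img'][147:227,280:380],None,fx=4,fy=4,interpolation=cv2.INTER_CUBIC)
c=cv2.resize(A['img'][265:345,290:390],None,fx=4,fy=4,interpolation=cv2.INTER_CUBIC)
cv2.imwrite('pics/c6.png',np.vstack([np.hstack([a,b])[:,:800],np.hstack([c,c*0])])[:600,:,::-1])
E
```

```text
shift [-3.6 -1.8 78.2] rot [ 0.27 -0.44 -0.11]
s [array([ 0.2367, -0.4312,  0.0316])] [(0.58, array([0.3392, 0.2979, 0.0092]))]
t [array([ 0.2327, -0.4332,  0.0347]), array([ 0.4637, -0.3438,  0.0349])] [(0.69, array([ 0.5067, -0.0828,  0.0336])), (0.62, array([ 0.505 , -0.1307,  0.0341]))]
```

View pics/c6.png

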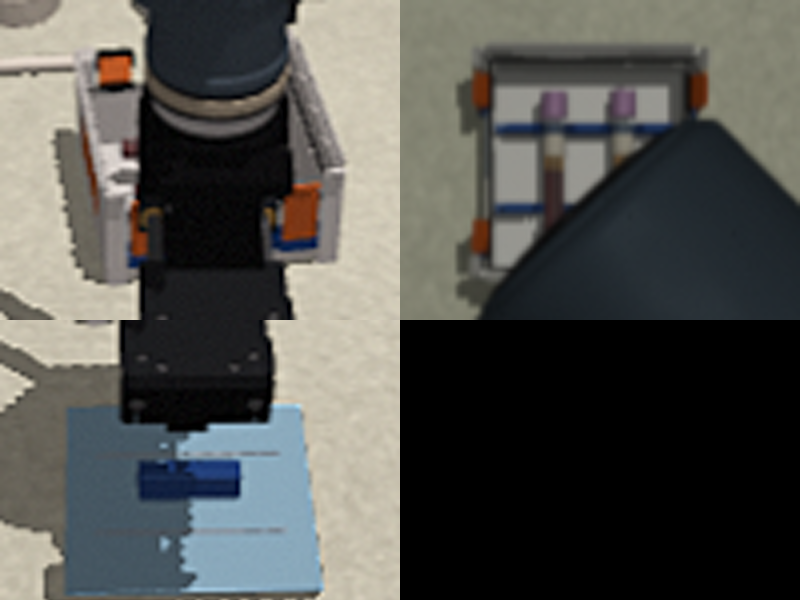

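Both tubes lie parallel in the cradles, with their caps at (553,102) and (622,102) just beyond the far wall. The gripper is over the lid's grip bar at (190,480). Descending and gripping.

Emit:
move_arm(series="-3 -1 38 0 -0.4 0; -3 -1 60 0 -0.4 0; -3 -1 70 0 -0.4 0; -3 -1 76 0 -0.4 0; -3 -1 76 0 -0.4 0; -3 -1 76 0 -0.4 0")

```text
time: 20.07
position: [0.4656, -0.3429, 0.0418]
tool_rot: [0.075, 0.997, 0.0, 0.002]
ft_force: [0.2, 0.1, 0.3]
grip_width: 0.0347
grip_force: 0.0
```

Emit:
move_arm(series="0 0 0 0 0 0; 0 0 0 0 0 0; 0 0 0 0 0 0; 0 0 0 0 0 0; 0 0 0 0 0 0; 0 0 0 0 0 0", jaw=0, newtons=40)

```text
time: 20.57
position: [0.4653, -0.3435, 0.0418]
tool_rot: [0.075, 0.997, -0.0, 0.002]
ft_force: [-0.5, -0.9, 4.3]
grip_width: 0.0137
grip_force: 40.0
```

Emit:
move_arm(series="0 0 -10 0 0 0; 0 0 -30 0 0 0; 0 0 -70 0 0 0; 0 0 -110 0 0 0; 0 0 -110 0 0 0; 0 0 -110 0 0 0")

```text
time: 21.07
position: [0.4657, -0.344, 0.1539]
tool_rot: [0.075, 0.997, -0.001, 0.003]
ft_force: [-0.4, -0.1, -2.1]
grip_width: 0.0137
grip_force: 40.0
```

```bash
python3 - <<'E'
from plan import *
o=robot.get_obs();print(o['ft_force'],o['moment'],o['grip_width'],o['grip_force'])
shift(inbox(0,0,.14+.03),RB)
E
```

```text
[-0.4028 -0.0936 -2.062 ] [ 0.0485  0.012  -0.0314] 0.013661263677749095 39.99928414821625
shift [ -4.9 240.9 -16.6] rot [-0.16  0.4  -8.  ]
```

Emit:
move_arm(series="-5 241 -17 0 0.4 -8; -5 241 -17 0 0.4 -8; -5 241 -17 0 0.4 -8; -5 241 -17 0 0.4 -8; -5 241 -17 0 0.4 -8; -5 241 -17 0 0.4 -8; -5 241 -17 0 0.4 -8")

```text
time: 21.65
position: [0.5034, -0.0986, 0.167]
tool_rot: [0.003, 1.0, 0.003, -0.005]
ft_force: [0.0, -0.9, -2.0]
grip_width: 0.0136
grip_force: 40.0
```

```bash
python3 - <<'E'
from plan import *
o=robot.get_obs();print(o['grip_width'],o['grip_force'])
shift(inbox(0,0,.115+.033),RB)
E
```

```text
0.013610375010273592 40.00055015087128
shift [-3.3 -8.  18.9] rot [ 0.37 -0.57  0.3 ]
```

Emit:
move_arm(series="-3 -8 20 0.3 -0.5 0.3; -3 -8 33 0.3 -0.5 0.3; -3 -8 33 0.3 -0.5 0.3; -3 -8 33 0.3 -0.5 0.3")

```text
time: 21.98
position: [0.5067, -0.113, 0.1338]
tool_rot: [0.008, 1.0, -0.001, -0.0]
ft_force: [0.5, -0.3, -1.4]
grip_width: 0.0134
grip_force: 40.0
```

```bash
python3 - <<'E'
from plan import *
from fit import rectfit
o=robot.get_obs();shift(inbox(0,0,.1+.033),RB); zt=o['position'][2]-.033+.004; print('top z',zt)
A=robot.camera('side');B=robot.camera('top')
for n,c in(("s",A),("t",B)):
  for t in('lid','lid_corner_1','box_mouth'): print(n,t,[np.round(d['xyz'],4) for d in robot.tip_of(c,t) if abs(d['xyz'][0]-.5)<.09 and abs(d['xyz'][1]+.107)<.09])
a=cv2.resize(A['img'][190:275,290:385],None,fx=4,fy=4,interpolation=cv2.INTER_CUBIC)
b=cv2.resize(B['img'][140:225,280:375],None,fx=4,fy=4,interpolation=cv2.INTER_CUBIC)
cv2.imwrite('pics/c7.png',np.hstack([a,b])[:,:,::-1])
np.savez('c7.npz',A=A['img'],B=B['img'])
E
```

```text
shift [0.4 6.5 0.8] rot [-0.1  -0.01 -0.32]
top z 0.10476992779565344
s lid [array([ 0.5071, -0.1156,  0.1011])]
s lid_corner_1 [array([ 0.5581, -0.0692,  0.1001]), array([ 0.5558, -0.1566,  0.1009]), array([ 0.4494, -0.1584,  0.1047]), array([ 0.4552, -0.0632,  0.106 ])]
s box_mouth [array([ 0.5086, -0.1079,  0.0507])]
t lid [array([ 0.503 , -0.1128,  0.1036])]
t lid_corner_1 [array([ 0.4527, -0.1551,  0.1038])]
t box_mouth []
```

View pics/c7.png

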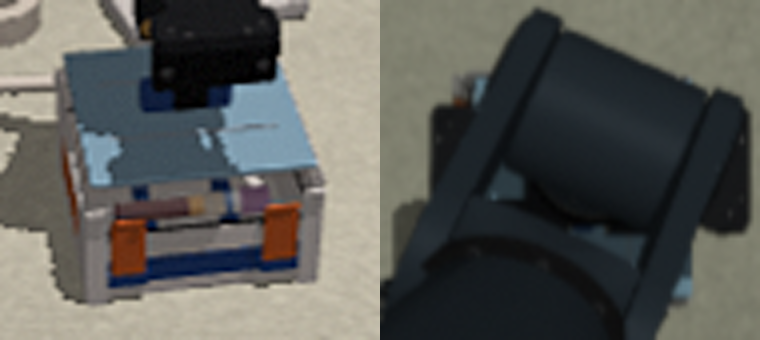

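The lid is held level above the box. In the side crop its near edge runs from (88,185) to (322,165), and the catches are at (127,248) and (280,232). I'll refine the box centre from the orange catches in the first pictures.

```bash
python3 - <<'E'
from plan import *
A=robot.camera('side');B=robot.camera('top')
R_={}
for n,c,f,(x0,y0,x1,y1) in(('s',A,'side0',(295,195,380,270)),('t',B,'top0',(290,150,365,225))):
    im=cv2.imread(f'pics/{f}.png');h=cv2.cvtColor(im,cv2.COLOR_BGR2HSV)
    m=((h[...,0]<14)&(h[...,1]>150)&(h[...,2]>50)).astype(np.uint8);mm=m*0;mm[y0:y1,x0:x1]=m[y0:y1,x0:x1]
    k,l,s,ce=cv2.connectedComponentsWithStats(mm)
    for i in range(1,k):
        if s[i,4]>8: print(n,s[i],ce[i].round(1),atz(c,ce[i],.065)[:2].round(4))
# rim/outer extents along x through the middle column in the top view (gray profile)
im=cv2.imread('pics/top0.png').mean(2)
print(im[152:224,322:332].mean(1).round(0).astype(int).tolist())
for v in(160,215): print(v,atz(B,(327,v),.081)[:2])
E
```

```text
s [345 206   8   7  45] [348.2 209.3] [ 0.5551 -0.0372]
s [310 209   8   7  53] [313.3 211.9] [ 0.4563 -0.0332]
s [306 229   3  15  16] [306.9 235.9] [ 0.4238 -0.1346]
s [356 241   9  14 110] [359.6 247.3] [ 0.5486 -0.2019]
s [318 245   9  14 105] [321.6 251.5] [ 0.4511 -0.2014]
t [298 165   4   9  32] [299.6 169. ] [ 0.558  -0.0323]
t [353 166   4   8  29] [354.5 169.1] [ 0.5562 -0.1812]
t [298 202   4   8  28] [299.6 205.6] [ 0.4585 -0.0316]
t [353 203   4   7  27] [354.6 205.9] [ 0.4564 -0.1798]
[96, 95, 94, 96, 96, 88, 71, 62, 58, 38, 27, 37, 41, 47, 52, 55, 80, 108, 111, 111, 111, 111, 111, 111, 109, 89, 45, 31, 31, 48, 80, 108, 111, 111, 111, 111, 111, 111, 111, 111, 111, 111, 111, 111, 109, 89, 45, 33, 40, 62, 89, 109, 111, 111, 111, 111, 111, 111, 111, 111, 109, 89, 62, 75, 71, 58, 46, 45, 46, 46, 51, 71]
160 [ 0.5795 -0.1064]
215 [ 0.4321 -0.1047]
```

```bash
cat >> plan.py <<'E'
box=np.array([.507,-.1063,0]); LT=np.array([.5086,-.1067,0])
E
python3 - <<'E'
from plan import *
o=robot.get_obs();print(o['position']);shift(LT+[0,0,.125],RB)
E
```

```text
[ 0.5085 -0.1136  0.1358]
shift [ 0.1  6.9 10.7] rot [-0.24  0.3  -0.31]
```

Emit:
move_arm(series="0 7 5 0 0 0; 0 7 11 0 0 0; 0 7 11 0 0 0; 0 7 11 0 0 0; 0 7 11 0 0 0")

```text
time: 22.9
position: [0.5085, -0.1064, 0.1241]
tool_rot: [0.008, 1.0, -0.002, 0.002]
ft_force: [0.3, -0.6, -1.8]
grip_width: 0.0135
grip_force: 40.0
```

```bash
python3 - <<'E'
from plan import *
o=robot.get_obs();print(o['position'],o['ft_force']);shift(LT+[0,0,.098],RB)
E
```

```text
[ 0.5085 -0.1064  0.1241] [ 0.2888 -0.6402 -1.7871]
shift [ 0.  -0.2 26.1] rot [-0.21  0.24 -0.29]
```

Emit:
move_arm(series="0 0 8 -0.2 0.2 -0.3; 0 0 14 -0.2 0.2 -0.3; 0 0 18 -0.2 0.2 -0.3; 0 0 21 -0.2 0.2 -0.3; 0 0 24 -0.2 0.2 -0.3; 0 0 26 -0.2 0.2 -0.3; 0 0 26 -0.2 0.2 -0.3")

```text
time: 23.48
position: [0.5085, -0.1065, 0.0979]
tool_rot: [0.005, 1.0, -0.0, 0.0]
ft_force: [-0.8, 0.0, -0.7]
grip_width: 0.014
grip_force: 40.0
```

```bash
python3 - <<'E'
from plan import *
o=robot.get_obs();print(o['position'],o['ft_force'],o['moment']);shift(LT+[0,0,.096],RB)
E
```

```text
[ 0.5085 -0.1065  0.0979] [-0.8237  0.048  -0.721 ] [0.0077 0.0408 0.0731]
shift [-0.1 -0.2  1.9] rot [-0.    0.03 -0.01]
```

Emit:
move_arm(series="0 0 1 0 0 0; 0 0 2 0 0 0; 0 0 3 0 0 0; 0 0 3 0 0 0")

```text
time: 23.82
position: [0.5089, -0.1067, 0.0963]
tool_rot: [0.005, 1.0, -0.0, 0.001]
ft_force: [-1.1, 1.4, 4.4]
grip_width: 0.0133
grip_force: 40.0
```

Emit:
move_arm(series="0 0 0 0 0 0; 0 0 0 0 0 0; 0 0 0 0 0 0; 0 0 0 0 0 0", jaw=0.35)

```text
time: 24.15
position: [0.5088, -0.1067, 0.0954]
tool_rot: [0.005, 1.0, -0.0, 0.001]
ft_force: [-0.1, -0.7, -0.3]
grip_width: 0.0283
grip_force: 0.0
```

Emit:
move_arm(series="0 0 -10 0 0 0; 0 0 -25 0 0 0; 0 0 -45 0 0 0; 0 0 -60 0 0 0; 0 0 -60 0 0 0", jaw=0)

```text
time: 24.57
position: [0.5106, -0.1074, 0.1586]
tool_rot: [0.005, 1.0, -0.002, 0.004]
ft_force: [0.0, 0.1, 0.9]
grip_width: 0.0055
grip_force: 0.0
```

```bash
python3 - <<'E'
from plan import *
o=robot.get_obs();print(o['position'],o['ft_force'],o['moment'])
A=robot.camera('side')
print([np.round(d['xyz'],4) for t in('lid','lid_corner_1','lid_grip') for d in robot.tip_of(A,t) if abs(d['xyz'][0]-.5)<.09 and abs(d['xyz'][1]+.107)<.09])
cv2.imwrite('pics/c8.png',cv2.resize(A['img'][185:275,285:385],None,fx=6,fy=6,interpolation=cv2.INTER_CUBIC)[:,:,::-1])
for i,(x,y) in enumerate(((-.052,-.046),(.052,-.046),(.052,.046),(-.052,.046))): shift(inbox(x,y,.067+.022+.015),RB)
E
```

```text
[ 0.5106 -0.1074  0.1586] [0.0177 0.0717 0.8692] [ 0.0762 -0.0385  0.0632]
[array([ 0.5084, -0.108 ,  0.0616]), array([ 0.4564, -0.1517,  0.0662]), array([ 0.5587, -0.1528,  0.0664]), array([ 0.5599, -0.065 ,  0.064 ]), array([ 0.4575, -0.0589,  0.0692]), array([ 0.5117, -0.1017,  0.0914])]
shift [ 53.1 -45.9  50.9] rot [ 0.01 -0.   -0.01]
shift [-50.9 -45.9  50.9] rot [ 0.01 -0.   -0.01]
shift [-50.9  46.1  50.9] rot [ 0.01 -0.   -0.01]
shift [53.1 46.1 50.9] rot [ 0.01 -0.   -0.01]
```

View pics/c8.png

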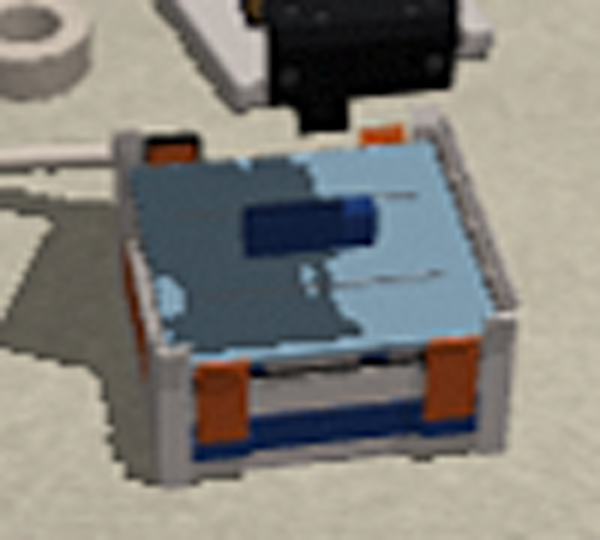

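The lid sits squarely on the four catch noses between the end walls, roughly (130,165) to (515,310) in the crop. Pressing corner 1 first.

Emit:
move_arm(series="40 -40 20 0 0 0; 53 -46 45 0 0 0; 53 -46 50 0 0 0; 53 -46 50 0 0 0; 53 -46 50 0 0 0")

```text
time: 25.18
position: [0.455, -0.152, 0.1045]
tool_rot: [0.006, 1.0, 0.0, -0.0]
ft_force: [0.9, 0.4, -0.2]
grip_width: 0.0005
grip_force: 0.0
```

```bash
python3 - <<'E'
from plan import *
o=robot.get_obs();print(o['position'],o['ft_force'],o['grip_width']);shift(inbox(-.052,-.046,.078),RB)
E
```

```text
[ 0.455  -0.152   0.1045] [ 0.8693  0.3895 -0.2258] 0.0005102881354462002
shift [ 0.5  0.2 26.5] rot [ 0.05 -0.02 -0.07]
```

Emit:
move_arm(series="0 0 10 0 0 0; 0 0 15 0 0 0; 0 0 18 0 0 0; 0 0 21 0 0 0; 0 0 23 0 0 0; 0 0 24 0 0 0; 0 0 24 0 0 0")

```text
time: 25.77
position: [0.4563, -0.152, 0.0819]
tool_rot: [0.005, 1.0, -0.001, 0.002]
ft_force: [1.0, 0.8, 4.6]
grip_width: 0.0005
grip_force: 1.9
```

Emit:
move_arm(series="0 0 1 0 0 0; 0 0 2 0 0 0; 0 0 3 0 0 0; 0 0 4 0 0 0; 0 0 5 0 0 0; 0 0 5 0 0 0")

```text
time: 26.27
position: [0.4567, -0.1522, 0.08]
tool_rot: [0.005, 1.0, -0.001, 0.003]
ft_force: [-3.6, 4.5, 32.0]
grip_width: 0.0005
grip_force: 16.3
```

Emit:
move_arm(series="0 0 -15 0 0 0; 0 0 -28 0 0 0; -40 0 -30 0 0 0; -80 0 -30 0 0 0; -104 0 -30 0 0 0; -104 0 -30 0 0 0; -104 0 -30 0 0 0")

```text
time: 26.85
position: [0.5601, -0.153, 0.1063]
tool_rot: [0.005, 1.0, -0.0, 0.001]
ft_force: [-1.4, 0.3, 0.9]
grip_width: 0.0004
grip_force: 0.0
```

```bash
python3 - <<'E'
from plan import *
o=robot.get_obs();print(o['position'],o['ft_force']);shift(inbox(.052,-.046,.078),RB)
A=robot.camera('side')
print([np.round(d['xyz'],4) for t in('lid_corner_1',) for d in robot.tip_of(A,t) if abs(d['xyz'][0]-.5)<.09 and abs(d['xyz'][1]+.107)<.09])
E
```

```text
[ 0.5601 -0.153   0.1063] [-1.3656  0.3019  0.9209]
shift [ 1.7  0.1 28.3] rot [-0.05  0.08  0.08]
[array([ 0.56  , -0.1521,  0.058 ]), array([ 0.4569, -0.0609,  0.0691]), array([ 0.4542, -0.1473,  0.0625]), array([ 0.5595, -0.0604,  0.0651])]
```

Emit:
move_arm(series="1 0 12 0 0 0; 1 0 17 0 0 0; 1 0 20 0 0 0; 1 0 22 0 0 0; 1 0 24 0 0 0; 1 0 26 0 0 0; 1 0 26 0 0 0")

```text
time: 27.53
position: [0.5579, -0.1532, 0.081]
tool_rot: [0.005, 1.0, -0.0, 0.0]
ft_force: [-1.5, 0.1, 3.4]
grip_width: 0.0004
grip_force: 2.0
```

Emit:
move_arm(series="0 0 1 0 0 0; 0 0 2 0 0 0; 0 0 3 0 0 0; 0 0 4 0 0 0; 0 0 5 0 0 0; 0 0 5 0 0 0")

```text
time: 28.03
position: [0.5579, -0.1532, 0.0801]
tool_rot: [0.005, 1.0, -0.001, 0.001]
ft_force: [-7.7, 2.2, 29.4]
grip_width: 0.0003
grip_force: 14.7
```

Emit:
move_arm(series="0 0 -15 0 0 0; 0 0 -30 0 0 0; 0 30 -45 0 0 0; 0 70 -45 0 0 0; 0 92 -35 0 0 0; 0 92 -30 0 0 0; 0 92 -30 0 0 0; 0 92 -30 0 0 0")

```text
time: 28.7
position: [0.5594, -0.0617, 0.1053]
tool_rot: [0.005, 1.0, -0.0, 0.001]
ft_force: [0.8, -0.2, -0.3]
grip_width: 0.0006
grip_force: 0.0
```

```bash
python3 - <<'E'
from plan import *
o=robot.get_obs();print(o['position'],o['ft_force']);shift(inbox(.052,.046,.078),RB)
E
```

```text
[ 0.5594 -0.0617  0.1053] [ 0.81   -0.2434 -0.3265]
shift [-0.   0.8 27.3] rot [-0.05  0.07  0.02]
```

Same behaviour as corner 1: it gives way, then hits a hard stop at about 30 N. Corner 3.

Emit:
move_arm(series="0 1 11 0 0 0; 0 1 16 0 0 0; 0 1 19 0 0 0; 0 1 21 0 0 0; 0 1 23 0 0 0; 0 1 25 0 0 0; 0 1 25 0 0 0")

```text
time: 29.28
position: [0.5597, -0.0614, 0.0807]
tool_rot: [0.006, 1.0, -0.001, 0.001]
ft_force: [0.0, -1.0, 3.0]
grip_width: 0.0004
grip_force: 1.7
```

Emit:
move_arm(series="0 0 1 0 0 0; 0 0 2 0 0 0; 0 0 3 0 0 0; 0 0 4 0 0 0; 0 0 5 0 0 0; 0 0 5 0 0 0")

```text
time: 29.78
position: [0.5598, -0.0613, 0.0784]
tool_rot: [0.005, 1.0, -0.001, 0.001]
ft_force: [-4.7, -2.7, 24.3]
grip_width: 0.0005
grip_force: 12.1
```

Emit:
move_arm(series="0 0 -15 0 0 0; 0 0 -30 0 0 0; 40 0 -30 0 0 0; 80 0 -30 0 0 0; 104 0 -30 0 0 0; 104 0 -30 0 0 0; 104 0 -30 0 0 0")

```text
time: 30.37
position: [0.4535, -0.0586, 0.1048]
tool_rot: [0.006, 1.0, 0.0, -0.001]
ft_force: [1.9, -1.4, -0.7]
grip_width: 0.0
grip_force: 0.0
```

```bash
python3 - <<'E'
from plan import *
o=robot.get_obs();print(o['position'],o['ft_force']);shift(inbox(-.052,.046,.078),RB)
E
```

```text
[ 0.4535 -0.0586  0.1048] [ 1.8846 -1.4122 -0.6653]
shift [-2.1 -1.1 26.8] rot [ 0.05 -0.07 -0.08]
```

Emit:
move_arm(series="-1 -1 11 0 0 0; -1 -1 16 0 0 0; -1 -1 19 0 0 0; -1 -1 21 0 0 0; -1 -1 23 0 0 0; -1 -1 25 0 0 0; -1 -1 25 0 0 0")

```text
time: 30.95
position: [0.4565, -0.0601, 0.0802]
tool_rot: [0.005, 1.0, -0.0, 0.001]
ft_force: [0.5, 0.9, -0.3]
grip_width: 0.0003
grip_force: 0.0
```

Emit:
move_arm(series="0 0 1 0 0 0; 0 0 2 0 0 0; 0 0 3 0 0 0; 0 0 4 0 0 0; 0 0 5 0 0 0; 0 0 5 0 0 0")

```text
time: 31.45
position: [0.4565, -0.0601, 0.0783]
tool_rot: [0.005, 1.0, -0.001, 0.002]
ft_force: [-3.6, 1.7, 29.7]
grip_width: 0.0002
grip_force: 15.0
```

Emit:
move_arm(series="0 0 -15 0 0 0; 0 0 -30 0 0 0; 0 40 -70 0 0 0; 0 80 -100 0 0 0; 0 120 -120 0 0 0; 0 160 -130 0 0 0; 0 190 -130 0 0 0; 0 190 -130 0 0 0")

```text
time: 32.12
position: [0.4581, 0.1344, 0.2071]
tool_rot: [0.004, 1.0, 0.001, 0.002]
ft_force: [1.5, -0.3, -0.2]
grip_width: 0.0006
grip_force: 0.0
```

```bash
python3 - <<'E'
from plan import *
o=robot.get_obs();print(o['position'],o['ft_force'])
A=robot.camera('side');B=robot.camera('top')
for n,c in(('s',A),('t',B)): print(n,[np.round(d['xyz'],4) for t in('lid','lid_corner_1','lid_grip') for d in robot.tip_of(c,t) if abs(d['xyz'][0]-.5)<.09 and abs(d['xyz'][1]+.107)<.09])
a=cv2.resize(A['img'][190:270,290:385],None,fx=4,fy=4,interpolation=cv2.INTER_CUBIC)
b=cv2.resize(B['img'][147:227,280:375],None,fx=4,fy=4,interpolation=cv2.INTER_CUBIC)
cv2.imwrite('pics/c9.png',np.hstack([a,b])[:,:,::-1])
E
```

```text
[0.4581 0.1344 0.2071] [ 1.4646 -0.3199 -0.2219]
s [array([ 0.5099, -0.1104,  0.0518]), array([ 0.5596, -0.0645,  0.057 ]), array([ 0.4586, -0.0575,  0.0569]), array([ 0.5615, -0.1545,  0.0557]), array([ 0.4547, -0.151 ,  0.057 ]), array([ 0.5068, -0.1013,  0.0795])]
t [array([ 0.5055, -0.1054,  0.0523]), array([ 0.5623, -0.063 ,  0.0563]), array([ 0.5583, -0.1559,  0.0584]), array([ 0.5627, -0.0652,  0.0561]), array([ 0.4602, -0.059 ,  0.0598]), array([ 0.4532, -0.1513,  0.0581])]
```

View pics/c9.png

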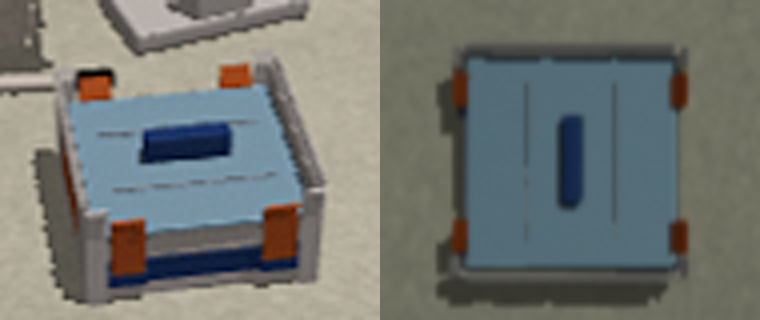

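The lid lies flat: all four corner spots read z≈0.056–0.060 (sealed is 0.058) and the four orange catches stand over its edges. The gripper is clear, so I'm handing in.

```bash
python3 -c "
from rig import robot
print(robot.hand_in())"
```

```text
the job is handed in; nothing more can be done
None
```

I've handed the job in: both lilac tubes lie in the box's cradles, the lid sits flat with all four catches over its edge, and the red and blue tubes were left in their clips; it took about 32 of the 72 s, and no verdict came back.

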